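Test the drill's emergency stop and reset it

TASK

Test the emergency stop of the bench drill: on the sloped control box with the single mushroom button, press the mushroom in until it catches, then let go and back off so that it is seen to stay down by itself for about a second. Then twist its head clockwise to release it and let go, so that it stands fully out again. Do not press the flat buttons on the neighbouring control box, and leave the tools and the tin where they lie.

Things in the scene. Friction and masses are not known exactly. Their poses are not given: they have to be found in the camera images.
- station: Fixed grey wedge-shaped control box with the single mushroom button: 150 mm deep (x), 120 mm wide (y), 45 mm high in front (-x), 132 mm at the back. Origin: centre of its underside; z up. The mushroom stands in the middle of the sloped aluminium top face, whose outward normal is (-0.5, 0, 0.866) in the box's frame. Position and yaw vary; it may swap sides with the other box.
- station_face (a point): Middle of the sloped face, 88 mm above the box's origin, on the mushroom's axis (which is the face's outward normal). Axes as station. Round the mushroom lies a yellow disc, 42 mm across and 3 mm high.
- knob_top (a point): Centre of the mushroom head's top; z points out along the button's axis; it moves and turns with the head, a red ribbed knob 40 mm across, slightly domed. Button out: underside 16 mm, straight gripping rim 19 to 31 mm, top 37 mm above the sloped face along its normal; caught down, all 6.5 mm lower.
- plunger (a joint): Travel of the mushroom along its axis, m: 0 fully out, 0.009 pressed to the stop. A spring pushes it out; it needs about 3 N at the start and 6 N to go right in. Pressed beyond about 0.0075 it catches, and when let go stays down at about 0.0065.
- knob (a joint): Turn of the mushroom head, rad, clockwise positive as seen looking at the face: 0 at rest, stop at 1.2. A weak spring turns it back to 0. While caught down, turning it beyond about 0.4 frees the catch (0.7 is comfortable), and the button springs out when the head is let go.
- other: Fixed neighbouring control box, the same wedge as station (same frame), carrying two flat round push buttons (28 mm across, 18 mm proud) on its sloped face, 30 mm up and 30 mm down the slope from its middle. To be left alone.
- flat_stop (a joint): Travel of the lower (front) flat button of the neighbouring box, m: 0 out, 0.006 pressed in.
- flat_start (a joint): Travel of the upper (back) flat button of the neighbouring box, m: 0 out, 0.006 pressed in.
- wrench: Loose steel spanner 170 mm long lying on the bench along its x axis between the two boxes. To be left alone.
- screwdriver: Loose screwdriver lying across the bench, nearer the robot than the boxes. To be left alone.
- tin: Loose closed metal tin, 70 mm across and 90 mm high, standing beyond the boxes; origin at the centre of its underside. To be left alone.

How it is judged (in metres and radians):
On the way, in this order (a step that is already met when the one before it is completed fails the run):
1. the mushroom is caught down and stays down with the robot touching nothing of its control box (value of joint plunger above 0.005 m and contact force between station and the fingers below 0.1 N and contact force between station and the arm below 0.1 N), for 0.3 s.
2. the mushroom's head has been twisted clockwise by more than 0.25 rad (value of joint knob above 0.25 rad), for 0.05 s.
At the end, for the whole second after the job is handed in: The mushroom stands fully out again (within 2 mm), the flat buttons of the neighbouring box are out (within 2 mm), and the spanner, the screwdriver and the tin are within 30 mm of where they lay (value of joint each of plunger, flat_stop, flat_start below 0.002 m and distance of each of wrench, screwdriver, tin from where it was at the start of the episode below 0.03 m); the robot touches nothing.
It fails at once if a flat button on the neighbouring box is pressed in by more than 3 mm (value of joint any of flat_stop, flat_start above 0.003 m).
It fails at once if the spanner, the screwdriver or the tin is shifted by more than 30 mm (distance of any of wrench, screwdriver, tin from where it was at the start of the episode above 0.03 m).
It also fails if it takes over 45 s, if anything falls off the work surface, if the arm or the gripper's body presses on something with over 40 N, if the wrist force passes 120 N, or if a joint passes its speed limit or range.

ROBOT

A 6-joint arm with a two-finger parallel gripper is mounted at the origin on the work surface. World frame = base frame: x ahead of the robot, y to its left, z up, the work surface at z = 0. Lengths are in mm, angles in rad, forces in N, time in s.
With the tool pointing down it reaches from about 350 to 875 mm from the base axis. Payload 4.2 kg.
Tool frame: the origin (TCP) lies midway between the tips of the shut fingers; the grasp point (between the pads) lies 19 mm behind it; z points along the fingers, y is the line along which they close (so a half turn about z gives the same grasp; the last joint's range is limited). The gripper opens to 85 mm and grips with 20 to 120 N. Pads are 22 mm wide; open, the fingers measure 114 mm over their backs; the gripper's body (76 mm by 85 mm) begins 54 mm behind the grasp point. The pads swing forward as they close: fully open they stand 13 mm farther back than shut.
Start: joints at [-1.057, 0.385, 0.008, 0, -1.194, -0.259], TCP at [157.549, -604.795, 231.312] pointing down, gripper open.
Joint ranges: [-3.14, 3.14], [-1.21, 2.06], [-1.07, 1.41], [-3.16, 2.05], [-2.99, -0.16], [-3.1, 3.1]. Speed limits (rad/s): [2.79, 2.79, 3.14, 3.14, 3.14, 3.14].

INTERFACE

Orientations are given as a unit quaternion [x, y, z, w].
In Python, from bench import arm gives the robot as it stands. The module is installed in compiled form; this text tells all that it offers.
- The arm moves only by the shell command python3 -m handwheel 'ROWS' [OPENING]. ROWS is JSON, a list of rows, each an object of numbers: "x", "y", "z": the shift along the world's x, y, z each as a share of 20 cm, from -1 to 1; "ax", "ay", "az": the turn, a rotation vector about the world's x, y, z each as a share of 90 degrees, from -1 to 1. In form: [{"x": .., "y": .., "z": .., "ax": .., "ay": .., "az": ..}, ...]. A call has exactly 8 rows; each row shifts and turns the commanded pose from where the row before left it; what a row does not reach is not made up. A row lasts 1/10 s, in which the tool goes at most 50 mm and 8.59 degrees, less where a joint would pass 70% of its speed; a pose out of reach is approached as far as the arm can. A call with a number of a shift or a turn outside -1 to 1 is refused whole. A call with a gripper value outside its range is refused whole. OPENING is the opening, from -1 (shut) to 1 (fully open), set as the call begins (- or left out, the last holds). The fingers move at their own pace and stop on an object; the grip force is fixed at half the most. Time passes only in rows, so rows that do not move let the fingers close, or fill a call up. It gives the time, the measured TCP pose, the force, the opening and the grip force at its end, in the units of the state.
- arm.read_state(): the state, without advancing time (a new reading comes with each control period).
- arm.get_image(name): name is "side" or "top"; returns the picture (420x560x3 uint8, red, green, blue); there is no depth.
- arm.camera_params(name): a dict with "K" (3x3 intrinsics, pixels), "position" and "orientation" of the camera in the world. Camera axes: x right, y down, z forward; pixel columns grow to the right and rows downward; lengths in mm; the calibration is good to about 2 mm. A picture is of the moment at which its call begins. camera_params takes no time and is no camera call.
- arm.job_done(): hands the job in; it is judged then, once.
The state is a dict: "clock": time; "joints": joint angles; "joint_vel": joint speeds; "joint_efforts": joint torques, N m; "position": TCP position; "ee_rot": TCP orientation; "contact_force": force on the tool from outside, world axes, zero at the start; "wrist_torque": the same for the moment, N m; "gripper_width": finger opening in mm; "grasp_force": force on a finger pad.
Only numpy, scipy, OpenCV 4.12 (cv2) and the standard library are available. Lean on these libraries where they do the work, as an engineer would, in place of code of your own. Each camera call takes 0.05 s, during which the arm holds its last target. There are 200 camera calls.

## Working session

There is one attempt and no reset: what is moved stays moved. The work goes in short steps, Python scripts to look and compute and a shell command to move; the robot and the scene stay as the last step left them, time stands still between calls to the robot, and variables do not carry over. Pictures are saved under pics/ and viewed, at most 10 in all, crops included, and the job is handed in when it is done.

```bash
mkdir -p pics; python3 - <<'E'
from bench import arm
import cv2
for n in("side","top"):
    p=arm.camera_params(n);print(n,p)
    cv2.imwrite(f"pics/{n}0.png",arm.get_image(n)[:,:,::-1])
print(arm.read_state())
E
```

```text
side {'K': array([[417.14498615,   0.        , 285.85259309],
       [  0.        , 417.14498615, 213.11832922],
       [  0.        ,   0.        ,   1.        ]]), 'position': array([423.22153884, 471.53396986, 522.08429346]), 'orientation': array([-0.15129585,  0.88613391, -0.43154732,  0.07512102])}
top {'K': array([[461.13683705,   0.        , 278.0581825 ],
       [  0.        , 461.13683705, 212.20810546],
       [  0.        ,   0.        ,   1.        ]]), 'position': array([464.92769238,  16.5859721 , 954.44576515]), 'orientation': array([ 0.70884612, -0.70180468,  0.06025004, -0.03711205])}
{'clock': 0.1, 'joints': array([-1.05740957e+00,  3.85508895e-01,  6.76753078e-03, -4.12491057e-04,
       -1.19399553e+00, -2.58584218e-01]), 'joint_vel': array([ 0.00107685, -0.00137372,  0.00327445,  0.00153687, -0.00207707,
       -0.00170533]), 'joint_efforts': array([-3.83505412e-04, -3.93320525e+01,  1.88929653e+01,  4.19797316e+00,
       -2.57698885e-03,  1.46491427e-06]), 'position': array([ 157.40751797, -604.32305567,  230.31863172]), 'ee_rot': array([-1.26981388e-01,  9.91904607e-01,  9.71067313e-04, -1.87685397e-04]), 'contact_force': array([-0.09364785,  0.20414157, -0.43396234]), 'wrist_torque': array([ 3.86305180e-03, -2.93980463e-02, -1.49483765e-05]), 'grasp_force': 0.0, 'gripper_width': 85.4599743388414}
```

View pics/side0.png

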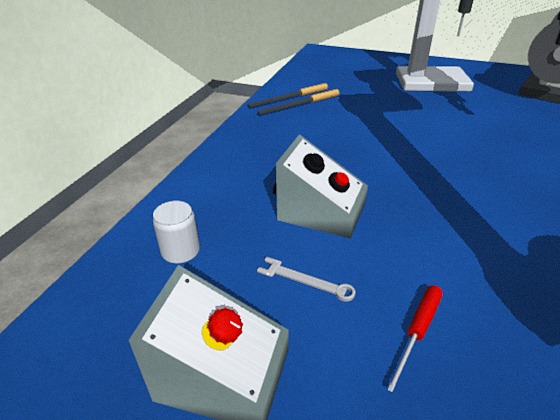

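View pics/top0.png

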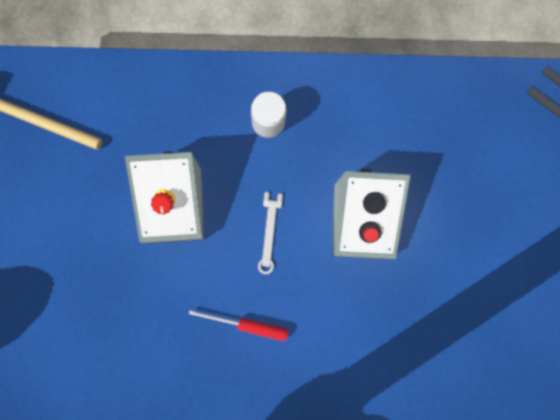

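The single-mushroom station is on the left (+y): the mushroom is at (225,326) in the side view and (162,203) in the top view. Plate screws are in the side view at (187,281), (276,331), (252,392), (153,337) and in the top view at (184,163), (194,232), (147,235), (137,164). I'll triangulate these.

```bash
cat > h.py <<'E'
import numpy as np,cv2
from scipy.spatial.transform import Rotation as R
from bench import arm
def P(n):
    p=arm.camera_params(n);r=R.from_quat(p["orientation"]).as_matrix().T
    return p["K"]@np.c_[r,-r@p["position"]]
def tri(a,b):
    X=cv2.triangulatePoints(P("side"),P("top"),np.array(a,float).T,np.array(b,float).T);return (X[:3]/X[3]).T
def dark(g,c,w=4):
    x,y=c;q=g[y-w:y+w+1,x-w:x+w+1].astype(float);m=np.clip(np.median(q)-25-q,0,None)
    yy,xx=np.mgrid[y-w:y+w+1,x-w:x+w+1];return [(m*xx).sum()/m.sum(),(m*yy).sum()/m.sum()]
E
python3 - <<'E'
from h import *
s=cv2.imread("pics/side0.png");t=cv2.imread("pics/top0.png")
S=[(187,281),(276,331),(252,392),(153,337)];T=[(184,163),(194,232),(147,235),(137,164)]
gs,gt=[cv2.cvtColor(i,6) for i in(s,t)]
a=[dark(gs,c) for c in S];b=[dark(gt,c) for c in T];print(np.round(a,1).tolist(),np.round(b,1).tolist())
X=tri(a,b);c=X.mean(0);print(X.round(1),c.round(1))
u=(X[0]+X[3]-X[1]-X[2])/2;v=(X[2]+X[3]-X[0]-X[1])/2
n=np.cross(u,v);n/=np.linalg.norm(n);print("n",n,"yaw",np.arctan2(u[1],u[0]),np.arctan2(-v[0],v[1]),np.linalg.norm(u),np.linalg.norm(v))
# yellow ring/red
for nme,im,bx in(("side",s,(190,290,270,360)),("top",t,(140,180,185,220))):
    q=im[bx[2]:bx[3],bx[0]:bx[1]].astype(int);m=(q[...,2]>120)&(q[...,1]<70)&(q[...,0]<70)
    y,x=np.nonzero(m);print(nme,x.min()+bx[0],x.max()+bx[0],y.min()+bx[2],y.max()+bx[2],x.mean()+bx[0],y.mean()+bx[2])
    for h in (24,37):
        yaw=np.arctan2(-v[0],v[1]);N=np.array([-.5*np.cos(yaw),-.5*np.sin(yaw),.866])
        p=P(nme)@np.r_[c+h*N,1];print(h,(p[:2]/p[2]).round(1))
E
```

```text
[[186.8, 280.3], [275.6, 330.7], [251.5, 391.9], [152.3, 336.3]] [[184.8, 162.4], [195.4, 233.8], [147.0, 238.0], [136.1, 161.5]]
[[671.2 162.2 118.7]
 [549.  149.7  49.5]
 [541.5 242.5  54.9]
 [669.  250.6 117.3]] [607.7 201.3  85.1]
n [-0.46254663 -0.04453937  0.8854755 ] yaw 0.08220678506852407 0.05351698318153083 141.49936333752512 90.7298874378148
side 207 242 308 343 224.3738738738739 325.52815315315314
24 [226.7 325.2]
37 [230.9 320.5]
top 153 172 194 211 162.37307692307692 201.80769230769232
24 [163.8 203.9]
37 [162.5 206.5]
```

```bash
python3 - <<'E'
from h import *
k=tri([(224.4,325.5)],[(162.4,201.9)])[0];print("head mid",k.round(1))
a=[[186.8,280.3],[275.6,330.7],[251.5,391.9],[152.3,336.3]];b=[[184.6,162.6],[194.5,232.5],[147,235.5],[136.3,163]]
def ray(nm,uv,c,n):
    p=arm.camera_params(nm);d=R.from_quat(p["orientation"]).apply(np.linalg.inv(p["K"])@np.r_[uv,1]);o=p["position"]
    return o+d*(n@(c-o))/(n@d)
for nm,px in(("side",a),("top",b)):
    yaw=.07;c=np.array([607.,202,88])
    for _ in range(8):
        n=np.array([-.5*np.cos(yaw),-.5*np.sin(yaw),.866])
        X=np.array([ray(nm,u,c,n) for u in px]);c=X.mean(0);c[:2]=c[:2];c[2]=88
        u=(X[0]+X[3]-X[1]-X[2])/2;v=(X[2]+X[3]-X[0]-X[1])/2;yaw=np.arctan2(-v[0],v[1])
    print(nm,c.round(1),yaw,np.arctan2(u[1],u[0]),np.linalg.norm(u),np.linalg.norm(v),"head mid",(c+27*n).round(1))
    for h in(24,27,31): print(h,ray(nm,{"side":(224.4,325.5),"top":(162.4,201.9)}[nm],c+h*n,n).round(1),(c+h*n).round(1))
E
```

```text
head mid [598.5 202.8 107. ]
side [607.5 203.5  88. ] 0.054753753544812225 0.08665473475862555 134.12095043178584 89.04608602761137 head mid [594.  202.7 111.4]
24 [596.6 204.3 109.5] [595.5 202.8 108.8]
27 [595.4 206.1 112.3] [594.  202.7 111.4]
31 [593.8 208.6 116.1] [592.  202.6 114.8]
top [606.9 201.   88. ] 0.0511697576156003 0.07650999313471843 143.73499869572223 89.76478097123287 head mid [593.4 200.3 111.4]
24 [598.6 202.2 111. ] [594.9 200.4 108.8]
27 [598.1 201.5 114.1] [593.4 200.3 111.4]
31 [597.4 200.6 118.3] [591.4 200.2 114.8]
```

```bash
cat >> h.py <<'E'
C=np.array([609.,203,88]);yaw=.065
N=np.array([-.5*np.cos(yaw),-.5*np.sin(yaw),.866]);N/=np.linalg.norm(N)
Y=np.array([-np.sin(yaw),np.cos(yaw),0])
def tgt(tw=0): # tool z=-N, y=+Y, twisted about -N by tw
    M=np.c_[np.cross(Y,-N),Y,-N];return R.from_rotvec(-N*tw)*R.from_matrix(M)
def go(h,tw=0,off=0):
    s=arm.read_state();d=(C+h*N-s["position"]);r=(tgt(tw)*R.from_quat(s["ee_rot"]).inv()).as_rotvec()
    print("t",round(s["clock"],2),"pos",s["position"].round(1),"shift shares",(d/200).round(4),"turn shares",(r/(np.pi/2)).round(4),"j",s["joints"].round(2),"F",s["contact_force"].round(1))
E
python3 -c "
from h import *
go(130)
for h in (37,47,60): print(C+h*N)"
```

```text
t 0.1 pos [ 157.4 -604.3  230.3] shift shares [ 1.9336  4.0155 -0.1487] turn shares [ 0.0519 -0.3299 -0.1183] j [-1.06  0.39  0.01 -0.   -1.19 -0.26] F [-0.1  0.2 -0.4]
[590.53866134 201.79832014 120.04270495]
[585.54911035 201.4735418  128.70289547]
[579.06269406 201.05132996 139.96114316]
```

```bash
python3 -m handwheel '[{"x":0.08,"y":0.167,"z":0.02,"ax":0.002,"ay":-0.0137,"az":-0.005},{"x":0.08,"y":0.167,"z":0.02,"ax":0.002,"ay":-0.0137,"az":-0.005},{"x":0.08,"y":0.167,"z":0.02,"ax":0.002,"ay":-0.0137,"az":-0.005},{"x":0.08,"y":0.167,"z":0,"ax":0.002,"ay":-0.0137,"az":-0.005},{"x":0.08,"y":0.167,"z":0,"ax":0.002,"ay":-0.0137,"az":-0.005},{"x":0.08,"y":0.167,"z":0,"ax":0.002,"ay":-0.0137,"az":-0.005},{"x":0.08,"y":0.167,"z":0,"ax":0.002,"ay":-0.0137,"az":-0.005},{"x":0.08,"y":0.167,"z":0,"ax":0.002,"ay":-0.0137,"az":-0.005}]' -1
python3 -m handwheel '[{"x":0.08,"y":0.167,"ax":0.002,"ay":-0.0137,"az":-0.005},{"x":0.08,"y":0.167,"z":0,"ax":0.002,"ay":-0.0137,"az":-0.005},{"x":0.08,"y":0.167,"z":0,"ax":0.002,"ay":-0.0137,"az":-0.005},{"x":0.08,"y":0.167,"z":0,"ax":0.002,"ay":-0.0137,"az":-0.005},{"x":0.08,"y":0.167,"z":0,"ax":0.002,"ay":-0.0137,"az":-0.005},{"x":0.08,"y":0.167,"z":0,"ax":0.002,"ay":-0.0137,"az":-0.005},{"x":0.08,"y":0.167,"z":0,"ax":0.002,"ay":-0.0137,"az":-0.005},{"x":0.08,"y":0.167,"z":0,"ax":0.002,"ay":-0.0137,"az":-0.005}]'
python3 -c "
from h import *
go(130)"
```

```text
clock: 0.9
position: [285.7, -336.1, 243.0]
ee_rot: [-0.095, 0.992, 0.002, 0.087]
contact_force: [-0.3, 0.7, 0.8]
gripper_width: 0.4
grasp_force: 0.0
t 0.9 pos [ 285.7 -336.1  243. ] shift shares [ 1.292   2.6744 -0.2122] turn shares [ 0.0364 -0.2197 -0.0772] j [-0.58  0.01 -0.41 -0.13 -1.02 -0.74] F [-0.3  0.7  0.8]invalid input at $[0]: expected keys x, y, z, ax, ay, az
```

```bash
python3 -m handwheel '[{"x":0.08,"y":0.167,"z":0,"ax":0.002,"ay":-0.0137,"az":-0.005},{"x":0.08,"y":0.167,"z":0,"ax":0.002,"ay":-0.0137,"az":-0.005},{"x":0.08,"y":0.167,"z":0,"ax":0.002,"ay":-0.0137,"az":-0.005},{"x":0.08,"y":0.167,"z":0,"ax":0.002,"ay":-0.0137,"az":-0.005},{"x":0.08,"y":0.167,"z":0,"ax":0.002,"ay":-0.0137,"az":-0.005},{"x":0.08,"y":0.167,"z":0,"ax":0.002,"ay":-0.0137,"az":-0.005},{"x":0.08,"y":0.167,"z":0,"ax":0.002,"ay":-0.0137,"az":-0.005},{"x":0.08,"y":0.167,"z":0,"ax":0.002,"ay":-0.0137,"az":-0.005}]'
python3 -m handwheel '[{"x":0.08,"y":0.167,"z":0,"ax":0.002,"ay":-0.0137,"az":-0.005},{"x":0.08,"y":0.167,"z":0,"ax":0.002,"ay":-0.0137,"az":-0.005},{"x":0.08,"y":0.167,"z":0,"ax":0.002,"ay":-0.0137,"az":-0.005},{"x":0.08,"y":0.167,"z":0,"ax":0.002,"ay":-0.0137,"az":-0.005},{"x":0.08,"y":0.167,"z":0,"ax":0.002,"ay":-0.0137,"az":-0.005},{"x":0.08,"y":0.167,"z":0,"ax":0.002,"ay":-0.0137,"az":-0.005},{"x":0.08,"y":0.167,"z":0,"ax":0.002,"ay":-0.0137,"az":-0.005},{"x":0.08,"y":0.167,"z":0,"ax":0.002,"ay":-0.0137,"az":-0.005}]'
python3 -c "
from h import *
go(70)"
```

```text
clock: 1.7
position: [413.6, -68.9, 243.4]
ee_rot: [-0.063, 0.983, 0.003, 0.174]
contact_force: [0.9, -0.0, 0.0]
gripper_width: 0.1
grasp_force: 0.0
clock: 2.5
position: [541.6, 198.2, 242.8]
ee_rot: [-0.03, 0.966, 0.004, 0.258]
contact_force: [0.9, -0.7, -0.3]
gripper_width: 0.3
grasp_force: 0.0
t 2.5 pos [541.6 198.2 242.8] shift shares [ 0.1624  0.0125 -0.4711] turn shares [ 0.0045 -0.0012  0.0029] j [ 0.72  0.08 -0.71  0.75 -0.48 -2.85] F [ 0.9 -0.7 -0.3]
```

```bash
python3 -m handwheel '[{"x":0,"y":0,"z":0,"ax":-0.042,"ay":-0.003,"az":0.072},{"x":0,"y":0,"z":0,"ax":-0.042,"ay":-0.003,"az":0.072},{"x":0,"y":0,"z":0,"ax":-0.042,"ay":-0.003,"az":0.072},{"x":0,"y":0,"z":0,"ax":-0.042,"ay":-0.003,"az":0.072},{"x":0,"y":0,"z":0,"ax":-0.042,"ay":-0.003,"az":0.072},{"x":0,"y":0,"z":0,"ax":-0.042,"ay":-0.003,"az":0.072},{"x":0,"y":0,"z":0,"ax":-0.042,"ay":-0.003,"az":0.072},{"x":0,"y":0,"z":0,"ax":-0.042,"ay":-0.003,"az":0.072}]'
python3 -c "
from h import *
go(70,-np.pi)"
```

```text
clock: 3.3
position: [541.3, 196.6, 242.9]
ee_rot: [-0.51, 0.818, -0.129, 0.23]
contact_force: [0.4, -0.2, 0.1]
gripper_width: -0.2
grasp_force: 0.0
t 3.3 pos [541.3 196.6 242.9] shift shares [ 0.1638  0.0207 -0.4714] turn shares [-0.6671 -0.0326  1.1499] j [ 0.71  0.08 -0.73  0.8  -0.46 -1.84] F [ 0.4 -0.2  0.1]
```

```bash
python3 -m handwheel '[{"x":0.01,"y":0.001,"z":-0.03,"ax":-0.042,"ay":-0.002,"az":0.072},{"x":0.01,"y":0.001,"z":-0.03,"ax":-0.042,"ay":-0.002,"az":0.072},{"x":0.01,"y":0.001,"z":-0.03,"ax":-0.042,"ay":-0.002,"az":0.072},{"x":0.01,"y":0.001,"z":-0.03,"ax":-0.042,"ay":-0.002,"az":0.072},{"x":0.01,"y":0.001,"z":-0.03,"ax":-0.042,"ay":-0.002,"az":0.072},{"x":0.01,"y":0.001,"z":-0.03,"ax":-0.042,"ay":-0.002,"az":0.072},{"x":0.01,"y":0.001,"z":-0.03,"ax":-0.042,"ay":-0.002,"az":0.072},{"x":0.01,"y":0.001,"z":-0.03,"ax":-0.042,"ay":-0.002,"az":0.072}]'
python3 -m handwheel '[{"x":0.01,"y":0.001,"z":-0.028,"ax":-0.042,"ay":-0.002,"az":0.072},{"x":0.01,"y":0.001,"z":-0.028,"ax":-0.042,"ay":-0.002,"az":0.072},{"x":0.01,"y":0.001,"z":-0.028,"ax":-0.042,"ay":-0.002,"az":0.072},{"x":0.01,"y":0.001,"z":-0.028,"ax":-0.042,"ay":-0.002,"az":0.072},{"x":0.01,"y":0.001,"z":-0.028,"ax":-0.042,"ay":-0.002,"az":0.072},{"x":0.01,"y":0.001,"z":-0.028,"ax":-0.042,"ay":-0.002,"az":0.072},{"x":0.01,"y":0.001,"z":-0.028,"ax":-0.042,"ay":-0.002,"az":0.072},{"x":0.01,"y":0.001,"z":-0.028,"ax":-0.042,"ay":-0.002,"az":0.072}]'
python3 -c "
from h import *
go(50,-np.pi)
for n in('side','top'): cv2.imwrite(f'pics/{n}1.png',arm.get_image(n)[:,:,::-1])
a=cv2.imread('pics/side1.png')[180:420,100:380];b=cv2.imread('pics/top1.png')[90:330,60:340]
cv2.imwrite('pics/c1.png',cv2.resize(np.hstack([a,b]),(800,343)))"
```

```text
clock: 4.1
position: [557.3, 198.4, 194.7]
ee_rot: [0.852, -0.453, 0.224, -0.136]
contact_force: [-0.3, 0.1, 0.8]
gripper_width: -0.4
grasp_force: 0.0
clock: 4.9
position: [573.3, 200.1, 150.6]
ee_rot: [0.965, 0.034, 0.259, -0.005]
contact_force: [-0.5, 0.3, 0.2]
gripper_width: 0.0
grasp_force: 0.0
t 4.9 pos [573.3 200.1 150.6] shift shares [ 0.0539  0.0062 -0.0966] turn shares [ 0.005   0.0003 -0.0021] j [ 0.38  0.23 -0.86  1.71 -0.16 -0.41] F [-0.5  0.3  0.2]
```

View pics/c1.png

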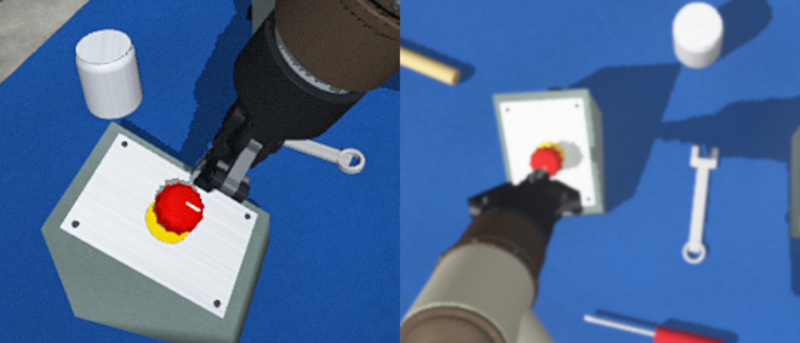

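The closed fingertips sit just above and in front of the red head (crop pixel ~(195,180) side, (545,170) top), and nothing has been touched. J5 is at its limit, because the forearm is nearly in line with the tool. I'll tilt the tool about 5° steeper as I descend to free the wrist.

```bash
python3 -m handwheel '[{"x":0,"y":0,"z":0,"ax":0,"ay":0.014,"az":0},{"x":0,"y":0,"z":0,"ax":0,"ay":0.014,"az":0},{"x":0,"y":0,"z":0,"ax":0,"ay":0.014,"az":0},{"x":0,"y":0,"z":0,"ax":0,"ay":0.014,"az":0},{"x":0.012,"y":0.001,"z":-0.022,"ax":0,"ay":0,"az":0},{"x":0.012,"y":0.001,"z":-0.022,"ax":0,"ay":0,"az":0},{"x":0.012,"y":0.001,"z":-0.022,"ax":0,"ay":0,"az":0},{"x":0.012,"y":0.001,"z":-0.022,"ax":0,"ay":0,"az":0}]'
python3 -c "
from h import *
go(50,-np.pi)
s=arm.read_state();print(R.from_quat(s['ee_rot']).as_matrix()[:,2],-N,(s['position']-C)@N)"
```

```text
clock: 5.8
position: [583.7, 201.7, 134.3]
ee_rot: [0.975, 0.03, 0.219, -0.008]
contact_force: [0.2, -0.3, -0.0]
gripper_width: 0.0
grasp_force: 0.0
t 5.8 pos [583.7 201.7 134.3] shift shares [ 0.0018 -0.0015 -0.0148] turn shares [ 0.0019 -0.0516  0.0024] j [ 0.56  0.29 -0.77  1.05 -0.24  0.08] F [ 0.2 -0.3 -0. ]
[ 0.42732847  0.02808276 -0.90366019] [ 0.4989551   0.03247783 -0.86601905] 52.73105755648958
```

```bash
python3 -m handwheel '[{"x":0.006,"y":0,"z":-0.011,"ax":0,"ay":0,"az":0},{"x":0.006,"y":0,"z":-0.011,"ax":0,"ay":0,"az":0},{"x":0.006,"y":0,"z":-0.011,"ax":0,"ay":0,"az":0},{"x":0.006,"y":0,"z":-0.011,"ax":0,"ay":0,"az":0},{"x":0.006,"y":0,"z":-0.011,"ax":0,"ay":0,"az":0},{"x":0.006,"y":0,"z":-0.011,"ax":0,"ay":0,"az":0},{"x":0.006,"y":0,"z":-0.011,"ax":0,"ay":0,"az":0},{"x":0.006,"y":0,"z":-0.011,"ax":0,"ay":0,"az":0}]'
python3 -c "
from h import *
go(28,-np.pi)
s=arm.read_state();print((s['position']-C)@N,s['contact_force']@N)"
```

```text
clock: 6.6
position: [593.5, 201.6, 117.8]
ee_rot: [0.975, 0.031, 0.22, -0.008]
contact_force: [-1.0, -0.4, 2.5]
gripper_width: -0.3
grasp_force: 1.1
t 6.6 pos [593.5 201.6 117.8] shift shares [ 0.0077  0.0024 -0.0276] turn shares [ 0.0022 -0.0505  0.0012] j [ 0.47  0.32 -0.79  1.32 -0.18 -0.12] F [-1.  -0.4  2.5]
33.563578890660125 2.693024085980148
```

```bash
python3 -m handwheel '[{"x":0.0025,"y":0,"z":-0.0045,"ax":0,"ay":0,"az":0},{"x":0.0025,"y":0,"z":-0.0045,"ax":0,"ay":0,"az":0},{"x":0.0025,"y":0,"z":-0.0045,"ax":0,"ay":0,"az":0},{"x":0.0025,"y":0,"z":-0.0045,"ax":0,"ay":0,"az":0},{"x":0.0025,"y":0,"z":-0.0045,"ax":0,"ay":0,"az":0},{"x":0.0025,"y":0,"z":-0.0045,"ax":0,"ay":0,"az":0},{"x":0.0025,"y":0,"z":-0.0045,"ax":0,"ay":0,"az":0},{"x":0,"y":0,"z":0,"ax":0,"ay":0,"az":0}]'
python3 -c "
from h import *
go(28,-np.pi)
s=arm.read_state();print((s['position']-C)@N,s['contact_force']@N)"
```

```text
clock: 7.4
position: [596.6, 201.9, 112.9]
ee_rot: [0.975, 0.031, 0.22, -0.008]
contact_force: [-14.0, -1.3, 15.8]
gripper_width: -0.1
grasp_force: 10.1
t 7.4 pos [596.6 201.9 112.9] shift shares [-0.0079  0.0012 -0.0035] turn shares [ 0.0026 -0.0501  0.0003] j [ 0.44  0.33 -0.8   1.41 -0.16 -0.18] F [-14.   -1.3  15.8]
27.820382147129596 20.712155584574976
```

The button is at its stop with about 20 N. Now I'll back off along the normal, adding tilt in the finger plane, which is harmless to the pads, then open and look.

```bash
python3 -m handwheel '[{"x":-0.0125,"y":-0.001,"z":0.022,"ax":0,"ay":0,"az":0},{"x":-0.0125,"y":-0.001,"z":0.022,"ax":0,"ay":0.008,"az":0},{"x":-0.0125,"y":-0.001,"z":0.022,"ax":0,"ay":0.008,"az":0},{"x":-0.0125,"y":-0.001,"z":0.022,"ax":0,"ay":0.008,"az":0},{"x":-0.0125,"y":-0.001,"z":0.022,"ax":0,"ay":0.008,"az":0},{"x":-0.0125,"y":-0.001,"z":0.022,"ax":0,"ay":0.008,"az":0},{"x":-0.0125,"y":-0.001,"z":0.022,"ax":0,"ay":0.008,"az":0},{"x":-0.0125,"y":-0.001,"z":0.022,"ax":0,"ay":0.008,"az":0}]'
python3 -m handwheel '[{"x":0,"y":0,"z":0,"ax":0,"ay":0,"az":0},{"x":0,"y":0,"z":0,"ax":0,"ay":0,"az":0},{"x":0,"y":0,"z":0,"ax":0,"ay":0,"az":0},{"x":0,"y":0,"z":0,"ax":0,"ay":0,"az":0},{"x":0,"y":0,"z":0,"ax":0,"ay":0,"az":0},{"x":0,"y":0,"z":0,"ax":0,"ay":0,"az":0},{"x":0,"y":0,"z":0,"ax":0,"ay":0,"az":0},{"x":0,"y":0,"z":0,"ax":0,"ay":0,"az":0}]' 1
python3 -c "
from h import *
go(40,-np.pi)
s=arm.read_state();print((s['position']-C)@N,s['contact_force']@N)
for n in('side','top'): cv2.imwrite(f'pics/{n}2.png',arm.get_image(n)[:,:,::-1])
a=cv2.imread('pics/side2.png')[180:420,100:380];b=cv2.imread('pics/top2.png')[90:330,60:340]
cv2.imwrite('pics/c2.png',cv2.resize(np.hstack([a,b]),(800,343)))"
```

```text
clock: 8.2
position: [577.3, 199.6, 145.5]
ee_rot: [0.984, 0.03, 0.176, -0.008]
contact_force: [-0.4, -0.7, -0.2]
gripper_width: 0.0
grasp_force: 0.0
clock: 9.0
position: [577.7, 199.8, 146.1]
ee_rot: [0.984, 0.03, 0.177, -0.008]
contact_force: [-0.3, -0.5, -0.0]
gripper_width: 85.7
grasp_force: 0.0
t 9.0 pos [577.7 199.8 146.1] shift shares [ 0.0566  0.0096 -0.1173] turn shares [ 0.0035 -0.1068  0.0011] j [ 0.67  0.3  -0.58  0.47 -0.44  0.57] F [-0.3 -0.5 -0. ]
66.03058640924638 0.14703131847563902
```

View pics/c2.png

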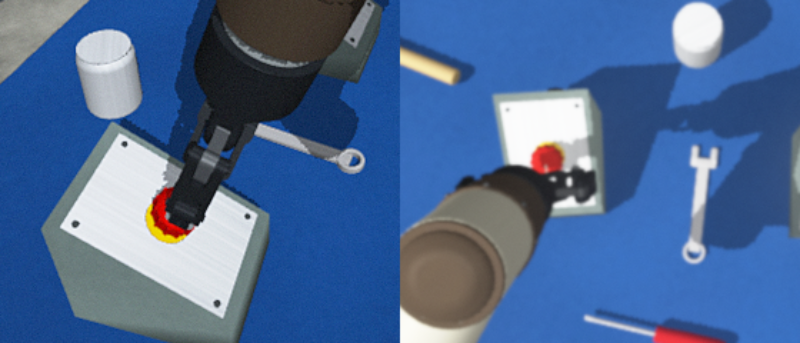

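The head is seated low on the yellow disc (side crop ~(168,212)) with the gripper clear, so it caught and held for more than 0.8 s. Next is the descent with open fingers straddling the head.

```bash
cat >> h.py <<'E'
def gr(h=19,k=16):
    s=arm.read_state();z=R.from_quat(s["ee_rot"]).as_matrix()[:,2];t=C+h*N+k*z
    print("tiltdeg",np.degrees(np.arccos(-z@N)).round(1),"shift shares",((t-s["position"])/200).round(4),"h",((s["position"]-C)@N).round(1),"j",s["joints"].round(2),"F",s["contact_force"].round(1),"T",s["wrist_torque"].round(2),"w",round(float(s["gripper_width"]),1),"toolz",z.round(3))
E
python3 -c "
from h import *
gr()"
```

```text
tiltdeg 9.6 shift shares [ 0.1368  0.015  -0.2832] h 66.0 j [ 0.67  0.3  -0.58  0.47 -0.44  0.57] F [-0.4  0.9  0.2] T [-0.06  0.73 -0.02] w 85.7 toolz [ 0.347  0.027 -0.937]
```

```bash
python3 -m handwheel '[{"x":0.013,"y":0.0015,"z":-0.027,"ax":0,"ay":0,"az":0},{"x":0.013,"y":0.0015,"z":-0.027,"ax":0,"ay":0,"az":0},{"x":0.013,"y":0.0015,"z":-0.027,"ax":0,"ay":0,"az":0},{"x":0.013,"y":0.0015,"z":-0.027,"ax":0,"ay":0,"az":0},{"x":0.013,"y":0.0015,"z":-0.027,"ax":0,"ay":0,"az":0},{"x":0.013,"y":0.0015,"z":-0.027,"ax":0,"ay":0,"az":0},{"x":0.013,"y":0.0015,"z":-0.027,"ax":0,"ay":0,"az":0},{"x":0,"y":0,"z":0,"ax":0,"ay":0,"az":0}]'
python3 -c "
from h import *
gr()
a=arm.get_image('side')[180:420,100:380,::-1];b=arm.get_image('top')[90:330,60:340,::-1]
cv2.imwrite('pics/c3.png',cv2.resize(np.hstack([a,b]),(800,343)))"
```

```text
clock: 9.9
position: [595.8, 201.4, 107.1]
ee_rot: [0.984, 0.03, 0.176, -0.008]
contact_force: [-0.2, -0.0, -0.9]
gripper_width: 85.0
grasp_force: 0.0
tiltdeg 9.7 shift shares [ 0.0465  0.0069 -0.0882] h 23.2 j [ 0.63  0.37 -0.61  0.58 -0.34  0.48] F [-0.2 -0.  -0.9] T [-0.08  0.71 -0.06] w 85.0 toolz [ 0.346  0.026 -0.938]
```

View pics/c3.png

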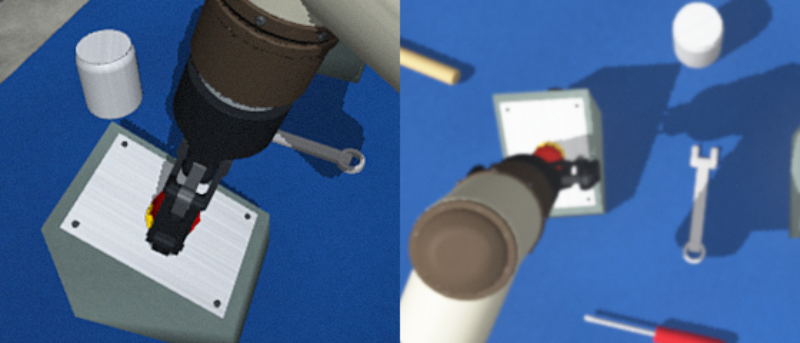

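The fingers straddle the head centrally (near finger at side crop (170,225)) without contact. I'll finish the descent and then close.

```bash
python3 -m handwheel '[{"x":0.0078,"y":0.0012,"z":-0.0147,"ax":0,"ay":0,"az":0},{"x":0.0078,"y":0.0012,"z":-0.0147,"ax":0,"ay":0,"az":0},{"x":0.0078,"y":0.0012,"z":-0.0147,"ax":0,"ay":0,"az":0},{"x":0.0078,"y":0.0012,"z":-0.0147,"ax":0,"ay":0,"az":0},{"x":0.0078,"y":0.0012,"z":-0.0147,"ax":0,"ay":0,"az":0},{"x":0.0078,"y":0.0012,"z":-0.0147,"ax":0,"ay":0,"az":0},{"x":0,"y":0,"z":0,"ax":0,"ay":0,"az":0},{"x":0,"y":0,"z":0,"ax":0,"ay":0,"az":0}]'
python3 -c "
from h import *
gr()"
python3 -m handwheel '[{"x":0,"y":0,"z":0,"ax":0,"ay":0,"az":0},{"x":0,"y":0,"z":0,"ax":0,"ay":0,"az":0},{"x":0,"y":0,"z":0,"ax":0,"ay":0,"az":0},{"x":0,"y":0,"z":0,"ax":0,"ay":0,"az":0},{"x":0,"y":0,"z":0,"ax":0,"ay":0,"az":0},{"x":0,"y":0,"z":0,"ax":0,"ay":0,"az":0},{"x":0,"y":0,"z":0,"ax":0,"ay":0,"az":0},{"x":0,"y":0,"z":0,"ax":0,"ay":0,"az":0}]' -0.2
python3 -c "
from h import *
gr()"
```

```text
clock: 10.8
position: [605.3, 203.2, 90.5]
ee_rot: [0.984, 0.03, 0.177, -0.008]
contact_force: [0.3, -0.0, 0.0]
gripper_width: 85.7
grasp_force: 0.0
tiltdeg 9.6 shift shares [-0.001  -0.0021 -0.0051] h 4.0 j [ 0.61  0.4  -0.62  0.66 -0.29  0.41] F [ 0.3 -0.   0. ] T [-0.08  0.66 -0.03] w 85.7 toolz [ 0.347  0.027 -0.937]
clock: 11.6
position: [605.4, 203.9, 90.9]
ee_rot: [0.984, 0.031, 0.177, -0.009]
contact_force: [-3.6, 2.7, 2.2]
gripper_width: 37.3
grasp_force: 59.6
tiltdeg 9.6 shift shares [-0.0016 -0.0051 -0.0073] h 4.3 j [ 0.61  0.4  -0.62  0.66 -0.29  0.41] F [-3.6  2.7  2.2] T [0.62 1.16 0.24] w 37.3 toolz [ 0.348  0.028 -0.937]
```

```bash
python3 -m handwheel '[{"x":0,"y":0,"z":0,"ax":0.022,"ay":0.0017,"az":-0.06},{"x":0,"y":0,"z":0,"ax":0.022,"ay":0.0017,"az":-0.06},{"x":0,"y":0,"z":0,"ax":0.022,"ay":0.0017,"az":-0.06},{"x":0,"y":0,"z":0,"ax":0.022,"ay":0.0017,"az":-0.06},{"x":0,"y":0,"z":0,"ax":0.022,"ay":0.0017,"az":-0.06},{"x":0,"y":0,"z":0,"ax":0.022,"ay":0.0017,"az":-0.06},{"x":0,"y":0,"z":0,"ax":0.022,"ay":0.0017,"az":-0.06},{"x":0,"y":0,"z":0,"ax":0.022,"ay":0.0017,"az":-0.06}]'
python3 -c "
from h import *
gr()"
```

```text
clock: 12.4
position: [605.3, 204.0, 91.8]
ee_rot: [0.917, -0.358, 0.16, -0.077]
contact_force: [-8.8, 0.2, 7.9]
gripper_width: 37.2
grasp_force: 65.8
tiltdeg 9.6 shift shares [-0.0011 -0.0062 -0.0118] h 5.1 j [ 0.61  0.4  -0.62  0.66 -0.29 -0.39] F [-8.8  0.2  7.9] T [1.08 1.78 0.8 ] w 37.2 toolz [ 0.348  0.027 -0.937]
```

```bash
python3 -m handwheel '[{"x":0,"y":0,"z":0,"ax":0,"ay":0,"az":0},{"x":0,"y":0,"z":0,"ax":0,"ay":0,"az":0},{"x":0,"y":0,"z":0,"ax":0,"ay":0,"az":0},{"x":0,"y":0,"z":0,"ax":0,"ay":0,"az":0},{"x":0,"y":0,"z":0,"ax":0,"ay":0,"az":0},{"x":0,"y":0,"z":0,"ax":0,"ay":0,"az":0},{"x":0,"y":0,"z":0,"ax":0,"ay":0,"az":0},{"x":0,"y":0,"z":0,"ax":0,"ay":0,"az":0}]' 1
python3 -m handwheel '[{"x":-0.035,"y":-0.003,"z":0.094,"ax":0,"ay":0,"az":0},{"x":-0.035,"y":-0.003,"z":0.094,"ax":0,"ay":0,"az":0},{"x":-0.035,"y":-0.003,"z":0.094,"ax":0,"ay":0,"az":0},{"x":-0.035,"y":-0.003,"z":0.094,"ax":0,"ay":0,"az":0},{"x":-0.06,"y":-0.003,"z":0.094,"ax":0,"ay":0,"az":0},{"x":-0.06,"y":-0.003,"z":0.094,"ax":0,"ay":0,"az":0},{"x":-0.06,"y":-0.003,"z":0.094,"ax":0,"ay":0,"az":0},{"x":-0.06,"y":-0.003,"z":0.094,"ax":0,"ay":0,"az":0}]'
python3 -c "
from h import *
gr()
a=arm.get_image('side')[180:420,100:380,::-1];b=arm.get_image('top')[90:330,60:340,::-1]
cv2.imwrite('pics/c4.png',cv2.resize(np.hstack([a,b]),(800,343)))"
```

```text
clock: 13.2
position: [605.3, 203.3, 90.6]
ee_rot: [0.917, -0.357, 0.16, -0.075]
contact_force: [0.4, 0.3, 1.4]
gripper_width: 85.3
grasp_force: 0.0
clock: 14.0
position: [528.6, 198.4, 241.8]
ee_rot: [0.917, -0.357, 0.16, -0.075]
contact_force: [-0.0, 0.7, -0.1]
gripper_width: 85.2
grasp_force: 0.0
tiltdeg 9.7 shift shares [ 0.3823  0.0217 -0.7617] h 173.4 j [ 0.75  0.12 -0.5   0.35 -0.7  -0.16] F [-0.   0.7 -0.1] T [-0.03  0.67 -0.02] w 85.2 toolz [ 0.346  0.024 -0.938]
```

View pics/c4.png

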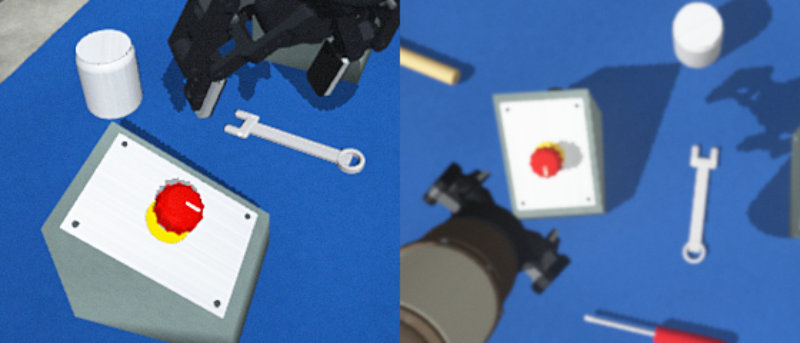

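The head is back at (180,208) in the side crop, as in the first picture, with its mark in the original direction, so it is out and untwisted. The tools and tin are undisturbed and the gripper is clear.

```bash
python3 -c "
from bench import arm
print(arm.job_done())"
```

```text
the job is handed in; nothing more can be done
None
```

The emergency stop was pressed until it caught, seen to stay down by itself for over 0.8 s, then twisted clockwise and released fully out; nothing else looked disturbed in the last picture, and the job is handed in (no verdict was returned).

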